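# Make up two repair kits from the spare-part stock

### The arm

A 7-joint arm with a two-finger parallel gripper is mounted at the origin on the work surface. World frame = base frame: x ahead of the robot, y to its left, z up, the work surface at z = 0. Lengths are in m, angles in rad, forces in N, time in s.
With the tool pointing down it reaches from about 0.4 to 0.875 m from the base axis. Payload 6.5 kg.
Tool frame: the origin (TCP) lies at the very end of the fingers, on their centre line; the grasp point (between the pads) lies env.hold_point_z behind it (env.hold_point_z is the distance from the TCP to the grasp point, in m); z points along the fingers, y is the line along which they close (so a half turn about z gives the same grasp; the last joint's range is limited). The gripper opens to 88 mm and grips with 3 to 60 N. Pads are 18 mm wide; open, the fingers measure 123 mm over their backs; the gripper's body (75 mm by 187 mm) begins 45 mm behind the grasp point.
Start: joints at [-1.306, 0.536, -0.004, 1.538, 0.003, 1.067, -0.071], TCP at [0.211, 0.615, 0.239] pointing down, gripper open.
Joint ranges: [-2.7, 2.7], [-0.37, 2.16], [-1.27, 1.26], [0.24, 2.4], [-1.31, 4.45], [0.19, 1.91], [-2.76, 2.76]. Speed limits (rad/s): [2.39, 2.39, 3.14, 3.14, 3.14, 3.14, 3.14].

### API

Orientations are given as a unit quaternion [w, x, y, z].
In Python, from plant import env, grab_frame, get_calibration gives the robot as it stands.
- The arm moves only by the tool step_arm, never from a script. Its argument "increments" is a list of rows, each a list of 7 numbers: the finger opening in mm, from 0 to 88.1, then the shift along the world's x, y, z in mm, then the turn, a rotation vector about the world's x, y, z in rad. In form: [[gripper, tx, ty, tz, wx, wy, wz], ...]. A call has 1 to 8 rows; each row is the pose to reach, as a shift and turn from the pose commanded when the call began; what a row does not reach only later rows make up. A row lasts 1/12 s, in which the tool goes at most 41.7 mm and 7.16 degrees, less where a joint would pass 70% of its speed; a pose out of reach is approached as far as the arm can. A call with a gripper value outside its range is refused whole. The fingers move at their own pace and stop on an object; the grip force is fixed at half the most. Time passes only in rows, so rows that repeat a pose let the fingers close. It gives the time, the measured TCP pose, the force, the opening and the grip force at its end, in the units of the state.
- env.state(): the state, without advancing time (a new reading comes with each control period).
- grab_frame(name): name is "scene" or "top" or "wrist"; returns the picture (384x512x3 uint8, red, green, blue); there is no depth.
- get_calibration(name): a dict with "vertical_fov" (degrees; the focal length in pixels is half the picture's height over the tangent of half this angle, whatever the lens; pixels are square), "cx", "cy" (the principal point, pixels), "xyz" and "attitude" of the camera in the world; the wrist camera has in their place "T_tool_cam" (4x4, takes a point from camera to tool coordinates, whose origin is the TCP and whose axes are the flange's). Camera axes: x right, y down, z forward; pixel columns grow to the right and rows downward; lengths in m; the calibration is good to about 2 mm. A picture is of the moment at which its call begins: read the wrist's pose just before it. get_calibration takes no time and is no camera call.
- env.finish_job(): hands the job in; it is judged then, once.
The state is a dict: "t": time; "qpos": joint angles; "dq": joint speeds; "joint_efforts": joint torques, N m; "tcp_pos": TCP position; "tcp_rot": TCP orientation; "force": force on the tool from outside, world axes, zero at the start; "wrist_torque": the same for the moment, N m; "grip_width": opening from 0.0 (shut) to 1.0 (fully open); "gripper_force": force on a finger pad.
Only numpy, scipy, OpenCV 4.12 (cv2) and the standard library are available. Lean on these libraries where they do the work, as an engineer would, in place of code of your own. Each camera call takes 0.05 s, during which the arm holds its last target. There are 200 camera calls.

### The job

Make up the parts kits for two repairs. In the tray with two bays, stand the slim capacitor in the narrow bay and the transformer in the wide bay; in the square tray with three bays, stand the broad capacitor in the long bay, and the lamp holder and the motor in the two small bays, one in each. Every part must stand upright on the tray's floor; leave the plug adapter and the control knob in the stock.

Things in the scene. Friction and masses are not known exactly. Their poses are not given: they have to be found in the camera images.
- slim_cap_mid (a point): Slim capacitor: plain aluminium can standing upright, 25 mm diameter, 50 mm tall, brown disc with two 4 mm brass tabs on top. This point is its centre, 25 mm above its underside; z is its axis, up.
- broad_cap_mid (a point): Broad capacitor: plain aluminium can standing upright, 42 mm diameter, 38 mm tall, brown disc with two 4 mm brass tabs on top. This point is its centre, 19 mm above its underside; z is its axis, up.
- transformer_mid (a point): Transformer: dark steel core 50 mm (its x) by 22 mm (its y) by 42 mm tall, with a copper winding round its middle 32 mm (x) by 40 mm (y), from 7 to 35 mm above the underside. This point is its centre, 21 mm above its underside; z is up. It can be gripped across the winding (along y) or across the core's ends (along x).
- lampholder_mid (a point): Lamp holder: white porcelain, round, 42 mm tall, foot 41 mm in diameter up to 10 mm above the underside, body 35 mm in diameter from 14 mm up, dark socket mouth on top. This point is its centre, 21 mm above its underside; z is its axis, up.
- motor_mid (a point): Small electric motor: steel can 36 mm in diameter and 40 mm tall standing upright, with a 13 mm shaft with a brass pinion on top (53 mm in all). This point is the centre of the can, 20 mm above its underside; z is its axis, up.
- adapter_mid (a point): Plug adapter, to be left alone: black block 50 mm (its x) by 40 mm (its y) by 34 mm tall with two 17 mm steel pins upright on top. This point is the centre of the block, 17 mm above its underside.
- knob_mid (a point): Control knob, to be left alone: black, round, 46 mm skirt tapering to 30 mm, 26 mm tall, white pointer line on top. This point is its centre, 13 mm above its underside.
- tray_two: Two-bay tray, white floor and grey walls, fixed to the bench, 110 mm (its x) by 170 mm (its y). Its origin is the centre of its underside; z is up. Floor 4 mm thick, walls 4 mm thick, tops 10 mm above the bench. One wall along x at y = -19 mm parts it: the narrow bay (102 by 60 mm inside) is centred at y = -51 mm, the wide bay (102 by 98 mm inside) at y = +32 mm, both at x = 0.
- tray_three: Three-bay tray, white floor and grey walls, fixed to the bench, square, 170 mm by 170 mm. Its origin is the centre of its underside; z is up. Floor 4 mm thick, walls 4 mm thick, tops 10 mm above the bench. The long bay (79 by 162 mm inside) is centred at x = -41.5 mm, y = 0; the two small bays (79 by 79 mm inside) at x = +41.5 mm, y = -41.5 mm and y = +41.5 mm.
Not all that is in view belongs to the job. Leave any blue look-alike of the tray_two alone. What is shaped like the tray_three but red is not meant.

How it is judged:
By the outcome, as a careful person would: the job done as asked, in the order asked, and still so for the second after the job is handed in, with the robot touching nothing.
It also fails if it takes over 125 s, if anything falls off the work surface, if the arm or the gripper's body presses on something with over 40 N, if the wrist force passes 120 N, or if a joint passes its speed limit or range.

## Working session

There is one attempt and no reset: what is moved stays moved. The work goes in short steps, Python scripts to look and compute and a tool call to move; the robot and the scene stay as the last step left them, time stands still between calls to the robot, and variables do not carry over. Pictures are saved under pics/ and viewed, at most 14 in all, crops included, and the job is handed in when it is done.

Besides the shell and the picture viewer there is one more tool, called after "Request:" as name(argument=value, ...) on one line, values as JSON. step_arm: Moves the arm, as the interface text tells. Its arguments: {"type":"object","properties":{"increments":{"type":"array"}},"required":["increments"]}

```bash
ls; mkdir -p pics; python3 - <<'E'
from plant import env, grab_frame, get_calibration
import cv2
s=env.state()
print({k:s[k] for k in('t','tcp_pos','tcp_rot','grip_width','force')}, env.hold_point_z)
for n in('scene','top','wrist'):
    print(n,get_calibration(n))
    f=grab_frame(n); cv2.imwrite(f'pics/{n}0.png',cv2.cvtColor(f,cv2.COLOR_RGB2BGR))
E
```

```text
pics
{'t': 0.0, 'tcp_pos': array([0.21098714, 0.61417219, 0.23784933]), 'tcp_rot': array([-5.18098106e-05,  1.64628524e-01,  9.86355269e-01, -8.54264484e-04]), 'grip_width': 0.9999312868925435, 'force': array([ 0.26490421, -0.21288571, -1.09383758])} 0.0187
scene {'vertical_fov': 53.48095287459534, 'cx': 253.766643712361, 'cy': 192.66681005518944, 'xyz': array([1.05305713, 0.33315363, 0.56836573]), 'attitude': array([-0.23718562,  0.45987217,  0.76227498, -0.38884112])}
top {'vertical_fov': 55.630592039307636, 'cx': 257.5623225452937, 'cy': 193.32033475250614, 'xyz': array([ 0.27178602, -0.01664629,  1.07625772]), 'attitude': array([ 0.06512521, -0.70301491,  0.70606369, -0.05479785])}
wrist {'vertical_fov': 59.974405748394666, 'cx': 248.8977115952586, 'cy': 188.942418077487, 'T_tool_cam': array([[-1.56118199e-04, -9.62045061e-01, -2.72890593e-01,
         7.04740228e-02],
       [ 9.99999776e-01, -3.27614730e-04,  5.82878168e-04,
         7.14471931e-04],
       [-6.50158040e-04, -2.72890441e-01,  9.62044897e-01,
        -1.46219931e-01],
       [ 0.00000000e+00,  0.00000000e+00,  0.00000000e+00,
         1.00000000e+00]])}
```

View pics/top0.png

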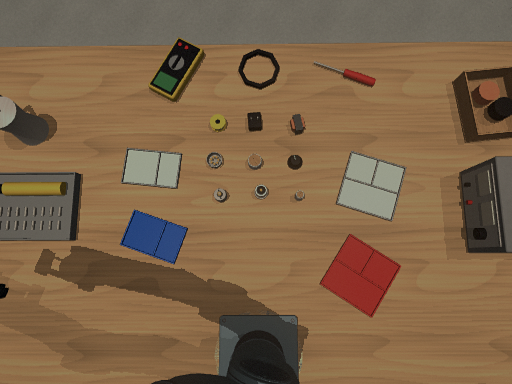

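View pics/scene0.png

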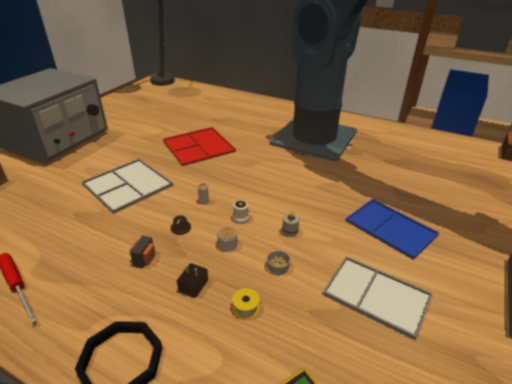

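```bash
cat > h.py <<'E'
from plant import env, grab_frame, get_calibration
import cv2, numpy as np
from scipy.spatial.transform import Rotation as R
def rot(q): return R.from_quat(np.roll(q,-1))
def cam(n):
    c=get_calibration(n)
    f=192/np.tan(np.radians(c['vertical_fov']/2))
    K=np.array([[f,0,c['cx']],[0,f,c['cy']],[0,0,1]])
    if n=='wrist':
        s=env.state(); T=c['T_tool_cam']; r=rot(s['tcp_rot']).as_matrix()
        return K, r@T[:3,:3], s['tcp_pos']+r@T[:3,3]
    return K, rot(c['attitude']).as_matrix(), c['xyz']
def ray(C,uv,z):
    K,Rm,o=C; uv=np.atleast_2d(uv)
    d=(Rm@np.linalg.inv(K)@np.c_[uv,np.ones(len(uv))].T).T
    return o+d*((z-o[2])/d[:,2])[:,None]
def proj(C,P):
    K,Rm,o=C; p=K@Rm.T@(np.asarray(P)-o); return p[:2]/p[2]
def save(n,f): cv2.imwrite(f'pics/{n}.png',cv2.cvtColor(f,cv2.COLOR_RGB2BGR))
E
python3 - <<'E'
from h import *
im=cv2.imread('pics/top0.png'); C=cam('top')
hsv=cv2.cvtColor(im,cv2.COLOR_BGR2HSV)
# tray floors
m=((hsv[...,1]<40)&(hsv[...,2]>165)).astype(np.uint8)
for c in cv2.findContours(m,cv2.RETR_EXTERNAL,cv2.CHAIN_APPROX_NONE)[0]:
    if cv2.contourArea(c)<150: continue
    r=cv2.minAreaRect(ray(C,c[:,0].astype(float),.004)[:,:2].astype(np.float32)*1000)
    print('floor',cv2.boundingRect(c),np.round(r[0],1),np.round(r[1],1),round(r[2],1))
roi=im[100:215,190:325]; h=hsv[100:215,190:325]
print('wood',np.median(h.reshape(-1,3),0))
m=((h[...,1]<85)|(h[...,2]<70)).astype(np.uint8)
for c in cv2.findContours(m,cv2.RETR_EXTERNAL,cv2.CHAIN_APPROX_NONE)[0]:
    if cv2.contourArea(c)<15: continue
    (u,v),rad=cv2.minEnclosingCircle(c)
    print('obj',round(u+190,1),round(v+100,1),round(rad,1),np.round(ray(C,[u+190,v+100],.03)[0],3))
cv2.imwrite('pics/crop0.png',cv2.resize(roi,None,fx=5,fy=5,interpolation=cv2.INTER_CUBIC))
E
```

```text
wood [ 15. 126. 148.]
obj 299.0 195.0 5.1 [ 0.446 -0.122  0.03 ]
obj 219.8 194.8 7.0 [0.447 0.109 0.03 ]
obj 260.3 191.4 7.2 [ 0.457 -0.009  0.03 ]
obj 294.5 161.7 7.3 [ 0.545 -0.111  0.03 ]
obj 254.5 160.8 7.7 [0.549 0.007 0.03 ]
obj 214.0 159.5 8.1 [0.554 0.128 0.03 ]
obj 297.0 124.0 10.2 [ 0.662 -0.121  0.03 ]
obj 254.3 121.3 10.4 [0.672 0.008 0.03 ]
```

View pics/crop0.png

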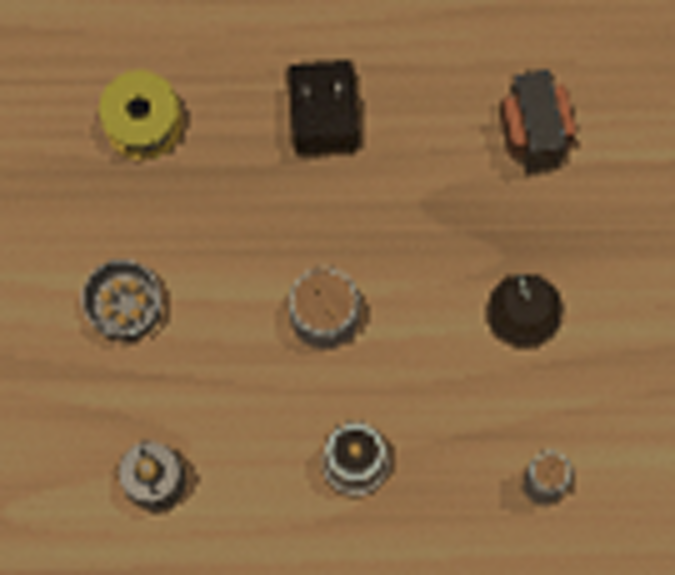

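The crop shows the nine stock items: transformer top at (539,108), broad cap (325,300), motor (150,472), lamp holder (357,452), slim cap (549,470). The bearing and spool are extras. Now the trays and the part centres.

```bash
python3 - <<'E'
from h import *
im=cv2.imread('pics/top0.png'); C=cam('top')
hsv=cv2.cvtColor(im,cv2.COLOR_BGR2HSV)
print(hsv[170,140],hsv[170,170],hsv[200,365], hsv[148,140])
for lo in (hsv[170,140][2]-22,):
  m=((hsv[...,1]<60)&(hsv[...,2]>lo)).astype(np.uint8); m[:135]=0;m[230:]=0;m[:,:110]=0;m[:,420:]=0
  m[:,190:325]=0
  for c in cv2.findContours(m,cv2.RETR_EXTERNAL,cv2.CHAIN_APPROX_NONE)[0]:
    if cv2.contourArea(c)<100: continue
    r=cv2.minAreaRect(ray(C,c[:,0].astype(float),.004)[:,:2].astype(np.float32)*1000)
    print('floor',cv2.boundingRect(c),np.round(r[0],1),np.round(r[1],1),round(r[2],1))
for n,u,v,z in (('slim',549,470,.05),('lamp',357,452,.042),('motor',150,472,.04),('broad',325,300,.038),('trafo',539,108,.042)):
    print(n,np.round(ray(C,[190+(u-2)/5,100+(v-2)/5],z)[0],3))
s=env.state(); r=rot(s['tcp_rot']).as_matrix(); print(r.round(2))
E
```

```text
[ 40  29 159] [ 39  27 160] [ 38  26 156] [ 15 120 136]
floor (338, 179, 59, 40) [ 438.6 -326.1] [159.9  76.7] 71.8
floor (373, 162, 31, 30) [ 504.9 -391.6] [76.5 76.2] 71.9
floor (346, 154, 31, 30) [ 530.6 -312.4] [76.8 75.9] 72.1
floor (157, 153, 23, 34) [530.6 271. ] [57.1 99.7] 84.0
floor (124, 150, 35, 34) [540.  353.4] [94.8 98.5] 84.0
slim [ 0.446 -0.121  0.05 ]
lamp [ 0.459 -0.012  0.042]
motor [0.448 0.108 0.04 ]
broad [0.551 0.007 0.038]
trafo [ 0.667 -0.121  0.042]
[[-0.95  0.32 -0.  ]
 [ 0.32  0.95 -0.  ]
 [-0.   -0.   -1.  ]]
```

Request:
step_arm(increments=[[88,20,-37,30,0,0,0.08],[88,37,-74,30,0,0,0.16],[88,54,-111,30,0,0,0.24],[88,71,-148,30,0,0,0.325],[88,88,-185,30,0,0,0.325],[88,105,-222,30,0,0,0.325],[88,122,-259,30,0,0,0.325],[88,139,-296,30,0,0,0.325]])

```text
t: 0.82
tcp_pos: [0.3497, 0.3183, 0.2687]
tcp_rot: [0.0, 0.003, 1.0, 0.0]
force: [1.1, 1.0, -1.2]
grip_width: 0.999
gripper_force: 0.0
```

Request:
step_arm(increments=[[88,140,-328,0,0,0,0],[88,140,-328,0,0,0,0],[88,140,-328,0,0,0,0],[88,140,-328,0,0,0,0],[88,140,-328,0,0,0,0],[88,140,-328,0,0,0,0],[88,140,-328,0,0,0,0],[88,140,-328,0,0,0,0]])

```text
t: 1.48
tcp_pos: [0.4805, 0.0118, 0.2688]
tcp_rot: [0.0, 0.003, 1.0, 0.0]
force: [0.5, 0.8, 0.4]
grip_width: 1.001
gripper_force: 0.0
```

```bash
cat > w.py <<'E'
from h import *
import sys
C=cam('wrist'); f=grab_frame('wrist'); save(sys.argv[1],f)
s=env.state(); print(s['t'],s['tcp_pos'].round(4))
np.savez('w.npz',K=C[0],R=C[1],o=C[2])
E
python3 w.py w1
```

```text
1.5333 [0.4831 0.0031 0.2693]
```

View pics/w1.png

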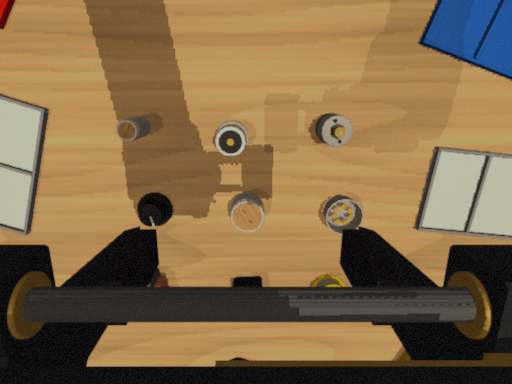

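The wrist view shows the slim cap's top at (127,130), lamp holder mouth (231,140), motor can top (334,129) and broad cap's top (247,213).

```bash
cat > m.py <<'E'
from h import *
import sys
d=np.load('w.npz'); C=(d['K'],d['R'],d['o'])
for a in sys.argv[1:]:
    u,v,z=map(float,a.split(',')); print(a,(ray(C,[u,v],z)[0]*1000).round(1))
E
python3 m.py 127,130,.05 231,140,.042 334,129,.04 340,131,.053 247,213,.038
python3 - <<'E'
from h import *
im=cv2.imread('pics/w1.png')
cv2.imwrite('pics/w1c.png',cv2.resize(im[105:240,105:375],None,fx=2.9,fy=2.9,interpolation=cv2.INTER_CUBIC))
E
```

```text
127,130,.05 [ 446.6 -119.3   50. ]
231,140,.042 [459.2  -7.1  42. ]
334,129,.04 [447.9 107.9  40. ]
340,131,.053 [448.7 111.2  53. ]
247,213,.038 [547.4  10.2  38. ]
```

View pics/w1c.png

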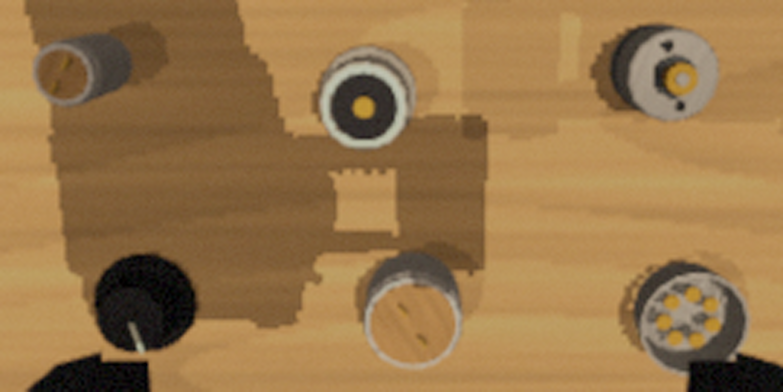

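Request:
step_arm(increments=[[60,-37,-124,-165,0,0,0],[60,-37,-124,-165,0,0,0],[60,-37,-124,-165,0,0,0],[60,-37,-124,-165,0,0,0],[60,-37,-124,-165,0,0,0],[60,-37,-124,-165,0,0,0],[60,-37,-124,-165,0,0,0],[60,-37,-124,-165,0,0,0]])

```text
t: 2.2
tcp_pos: [0.4438, -0.1096, 0.1041]
tcp_rot: [0.0, 0.003, 1.0, 0.0]
force: [0.8, -0.4, -0.4]
grip_width: 0.684
gripper_force: 0.0
```

Request:
step_arm(increments=[[60,2,-11,-30,0,0,0],[60,2,-11,-65,0,0,0],[60,2,-11,-92,0,0,0],[60,2,-11,-92,0,0,0],[10,2,-11,-92,0,0,0],[10,2,-11,-92,0,0,0],[10,2,-11,-92,0,0,0],[10,2,-11,-92,0,0,0]])

```text
t: 2.87
tcp_pos: [0.4468, -0.1211, 0.0135]
tcp_rot: [0.002, 0.003, 1.0, -0.0]
force: [-0.3, -0.6, 1.0]
grip_width: 0.407
gripper_force: 0.0
```

Request:
step_arm(increments=[[10,0,0,0,0,0,0],[10,0,0,0,0,0,0],[10,0,0,0,0,0,0],[10,0,0,0,0,0,0],[10,0,0,15,0,0,0],[10,0,0,45,0,0,0],[10,0,0,80,0,0,0],[10,0,0,100,0,0,0]])

```text
t: 3.53
tcp_pos: [0.4459, -0.1216, 0.1144]
tcp_rot: [0.001, 0.003, 1.0, -0.0]
force: [0.4, 0.5, 0.0]
grip_width: 0.259
gripper_force: 30.0
```

Request:
step_arm(increments=[[10,8,36,0,0,0,0],[10,16,74,0,0,0,0],[10,24,112,0,0,0,0],[10,32,150,0,0,0,0],[10,40,188,0,0,0,0],[10,48,226,0,0,0,0],[10,56,264,0,0,0,0],[10,64,300,0,0,0,0]])

```text
t: 4.2
tcp_pos: [0.509, 0.1812, 0.1119]
tcp_rot: [0.0, 0.003, 1.0, 0.0]
force: [1.0, 0.3, -0.7]
grip_width: 0.264
gripper_force: 30.0
```

Request:
step_arm(increments=[[10,10,46,0,0,0,0],[10,21,92,0,0,0,0],[10,21,92,0,0,0,0],[10,21,92,0,0,0,0],[10,21,92,0,0,0,0],[10,21,92,-30,0,0,0],[10,21,92,-60,0,0,0],[10,21,92,-80,0,0,0]])

```text
t: 4.87
tcp_pos: [0.5293, 0.2674, 0.03]
tcp_rot: [-0.001, 0.004, 1.0, -0.001]
force: [-0.8, 0.2, -0.4]
grip_width: 0.262
gripper_force: 30.0
```

```bash
python3 w.py w2; python3 -c "
from h import *
s=env.state();print(s['tcp_pos'].round(4),s['grip_width'])"
```

```text
4.9167 [0.5272 0.2664 0.0268]
[0.5272 0.2664 0.0268] 0.25913281217761636
```

View pics/w2.png

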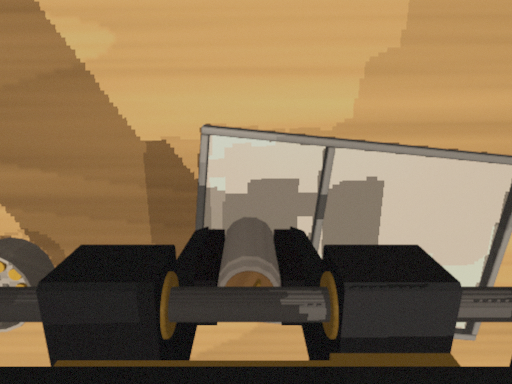

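Wrist view: the can hangs upright inside the narrow bay (bay walls at about columns 203 and 325). Lower and release.

Request:
step_arm(increments=[[10,1,3,-8,0,0,0],[10,1,3,-12,0,0,0],[10,1,3,-15,0,0,0],[10,1,3,-15,0,0,0],[50,1,3,-15,0,0,0],[50,1,3,-15,0,0,0],[50,1,3,-15,0,0,0],[50,1,3,-15,0,0,0]])

```text
t: 5.58
tcp_pos: [0.5315, 0.274, 0.0172]
tcp_rot: [0.0, 0.003, 1.0, 0.0]
force: [0.3, -0.3, 0.9]
grip_width: 0.541
gripper_force: 0.0
```

Request:
step_arm(increments=[[50,0,0,35,0,0,0],[50,0,0,75,0,0,0],[60,3,-14,113,0,0,0],[60,8,-36,148,0,0,0],[70,16,-70,170,0,0,0],[80,25,-108,185,0,0,0],[80,34,-146,195,0,0,0],[80,43,-185,205,0,0,0]])

```text
t: 6.25
tcp_pos: [0.5746, 0.0874, 0.2233]
tcp_rot: [0.001, 0.002, 1.0, 0.0]
force: [1.4, -0.7, -0.4]
grip_width: 0.905
gripper_force: 0.0
```

Request:
step_arm(increments=[[80,9,-40,10,0,0,0],[80,18,-80,20,0,0,0],[80,27,-120,25,0,0,0],[80,36,-160,25,0,0,0],[80,45,-200,25,0,0,0],[80,45,-210,25,0,0,0],[80,45,-210,25,0,0,0],[80,45,-210,25,0,0,0]])

```text
t: 6.92
tcp_pos: [0.619, -0.121, 0.2466]
tcp_rot: [-0.0, 0.003, 1.0, 0.0]
force: [-0.6, 0.4, 0.6]
grip_width: 0.906
gripper_force: 0.0
```

```bash
python3 w.py w3
```

```text
6.9667 [ 0.6191 -0.1193  0.2465]
```

View pics/w3.png

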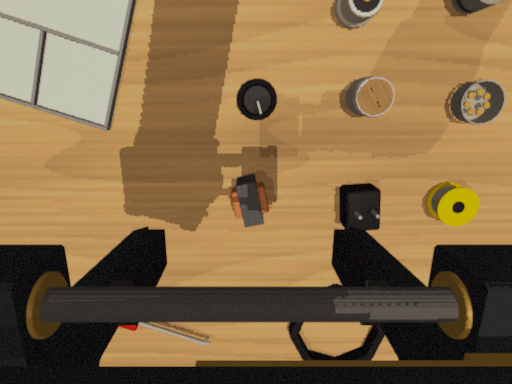

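```bash
python3 - <<'E'
from h import *
d=np.load('w.npz'); C=(d['K'],d['R'],d['o'])
im=cv2.imread('pics/w3.png'); hsv=cv2.cvtColor(im,cv2.COLOR_BGR2HSV)
y0,x0=170,225; h=hsv[y0:235,x0:280]
for z,m in ((.042,(h[...,1]<70)&(h[...,2]>45)),(.035,((h[...,0]<9)&(h[...,1]>120)))):
    m=m.astype(np.uint8)
    for c in cv2.findContours(m,cv2.RETR_EXTERNAL,cv2.CHAIN_APPROX_NONE)[0]:
        if cv2.contourArea(c)<25: continue
        p=ray(C,c[:,0]+[x0,y0],z)[:,:2].astype(np.float32)*1000
        r=cv2.minAreaRect(p); print(z,cv2.boundingRect(c),[np.round(q,1) for q in r],p.mean(0).round(1))
print(h[2::6,4::6,2]); print(h[2::6,4::6,1])
E
python3 m.py 250,203,.042
```

```text
0.042 (11, 12, 27, 45) [array([ 665.9, -119.6]), array([49.3, 21. ]), np.float64(11.9)] [ 665.7 -119.7]
[[191 189 159 125 114 102 113 130 169]
 [186 155  29  30  31 109 107 127 178]
 [195 113  46  66  56  84 114 109 176]
 [134  86  88  70  53 125 104 110 178]
 [134 170  89  71  54 110 116 110 172]
 [194 177  58  55  54  70 131 120 194]
 [184 195 101  70  54  55 131 179 186]
 [190 164 151  88  89  90 188 188 188]
 [193 194 195  89  85  90 194 194 194]
 [187 188 187 113 171 188 185 187 186]
 [193 196 195 196 196 196 196 195 196]]
[[135 134 143 141 154 153 149 139 139]
 [136 145  18  34  66 143 150 145 138]
 [124 140  33  39  23 167 143 147 138]
 [141 178  29  25  19 180 157 146 135]
 [145 167  29  29  28 169 180 144 138]
 [129 164  31  46  19 117 179 142 130]
 [133 161  66  33  28  32 181 138 134]
 [133 165 179  35  32  31 134 133 133]
 [136 134 129  34  30  28 135 135 135]
 [136 134 135  77 128 137 136 136 133]
 [135 131 133 133 130 133 131 131 129]]
250,203,.042 [ 664.5 -119.    42. ]
```

Request:
step_arm(increments=[[80,20,0,-35,0,0,0.1],[80,40,0,-70,0,0,0.21],[80,47,0,-105,0,0,0.21],[80,47,0,-145,0,0,0.21],[80,47,0,-180,0,0,0.21],[80,47,0,-215,0,0,0.21],[80,47,0,-235,0,0,0.21],[80,47,0,-235,0,0,0.21]])

```text
t: 7.63
tcp_pos: [0.6625, -0.1169, 0.0065]
tcp_rot: [-0.004, -0.104, 0.995, 0.002]
force: [-1.0, 1.2, -0.2]
grip_width: 0.909
gripper_force: 0.0
```

Request:
step_arm(increments=[[15,0,0,0,0,0,0],[15,0,0,0,0,0,0],[15,0,0,0,0,0,0],[15,0,0,0,0,0,0],[15,0,0,0,0,0,0],[15,0,0,0,0,0,0],[15,0,0,0,0,0,0],[15,0,0,0,0,0,0]])

```text
t: 8.3
tcp_pos: [0.6667, -0.1211, 0.0125]
tcp_rot: [0.0, -0.102, 0.995, 0.0]
force: [-1.6, 0.8, 6.1]
grip_width: 0.45
gripper_force: 30.0
```

Request:
step_arm(increments=[[15,0,0,20,0,0,0],[15,0,0,55,0,0,0],[15,0,0,90,0,0,0],[15,-5,20,100,0,0,0],[15,-15,58,100,0,0,0],[15,-25,96,100,0,0,0],[15,-36,134,100,0,0,0],[15,-46,172,100,0,0,0]])

```text
t: 8.97
tcp_pos: [0.6188, 0.0523, 0.1113]
tcp_rot: [-0.001, -0.102, 0.995, 0.0]
force: [0.7, 0.5, -2.6]
grip_width: 0.447
gripper_force: 30.0
```

Request:
step_arm(increments=[[15,-10,38,0,0,0,0],[15,-20,76,0,0,0,0],[15,-30,114,0,0,0,0],[15,-40,152,0,0,0,0],[15,-50,190,0,0,0,0],[15,-60,228,0,0,0,0],[15,-70,266,0,0,0,0],[15,-80,300,0,0,0,0]])

```text
t: 9.63
tcp_pos: [0.5387, 0.3533, 0.1112]
tcp_rot: [-0.0, -0.102, 0.995, 0.0]
force: [0.1, 0.9, -2.6]
grip_width: 0.447
gripper_force: 30.0
```

```bash
python3 w.py w4
```

```text
9.6833 [0.5346 0.3632 0.111 ]
```

View pics/w4.png

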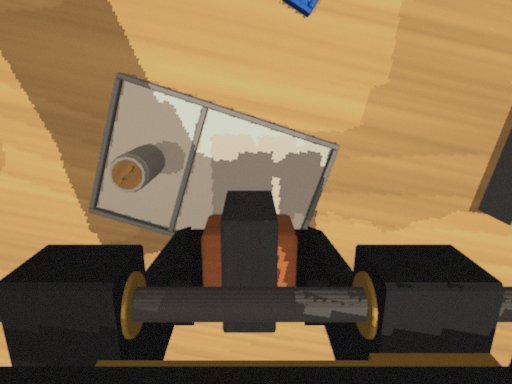

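The slim cap stands in the narrow bay at (130,170); the transformer hangs upright over the wide bay. Lower, settle, release.

Request:
step_arm(increments=[[15,0,0,0,0,0,0],[15,0,0,-10,0,0,0],[15,0,0,-40,0,0,0],[15,0,0,-65,0,0,0],[15,0,0,-80,0,0,0],[15,0,0,-88,0,0,0],[15,0,0,-92,0,0,0],[15,0,0,-94,0,0,0]])

```text
t: 10.35
tcp_pos: [0.5408, 0.3501, 0.0176]
tcp_rot: [0.0, -0.101, 0.995, -0.0]
force: [-0.1, -0.4, -2.1]
grip_width: 0.446
gripper_force: 30.0
```

Request:
step_arm(increments=[[15,0,0,-1,0,0,0],[58,0,0,-1,0,0,0],[58,0,0,-1,0,0,0],[58,0,0,-1,0,0,0],[58,0,0,0,0,0,0],[58,0,0,30,0,0,0],[58,0,0,65,0,0,0],[58,0,0,100,0,0,0]])

```text
t: 11.02
tcp_pos: [0.5398, 0.3505, 0.1188]
tcp_rot: [-0.0, -0.102, 0.995, -0.0]
force: [0.4, -0.4, 0.8]
grip_width: 0.657
gripper_force: 0.0
```

Request:
step_arm(increments=[[70,0,-37,14,0,0,-0.1],[75,1,-76,14,0,0,-0.2],[75,2,-115,14,0,0,-0.3],[75,4,-154,14,0,0,-0.4],[75,6,-193,14,0,0,-0.5],[75,8,-232,10,0,0,-0.5],[75,10,-271,5,0,0,-0.5],[75,10,-310,0,0,0,-0.5]])

```text
t: 11.68
tcp_pos: [0.5508, 0.0392, 0.1184]
tcp_rot: [0.001, 0.147, 0.989, 0.0]
force: [0.6, 0.5, 0.6]
grip_width: 0.848
gripper_force: 0.0
```

Request:
step_arm(increments=[[75,0,-31,0,0,0,0],[75,0,-31,-35,0,0,0],[75,0,-31,-70,0,0,0],[75,0,-31,-98,0,0,0],[75,0,-31,-108,0,0,0],[75,0,-31,-108,0,0,0],[20,0,-31,-108,0,0,0],[20,0,-31,-108,0,0,0]])

```text
t: 12.35
tcp_pos: [0.5517, 0.0099, 0.0114]
tcp_rot: [0.001, 0.147, 0.989, 0.0]
force: [0.2, -0.3, 0.1]
grip_width: 0.725
gripper_force: 0.0
```

Request:
step_arm(increments=[[20,0,0,0,0,0,0],[20,0,0,0,0,0,0],[20,0,0,0,0,0,0],[20,0,0,0,0,0,0],[20,0,0,0,0,0,0],[20,0,0,0,0,0,0],[20,0,0,20,0,0,0],[20,0,0,55,0,0,0]])

```text
t: 13.02
tcp_pos: [0.5475, 0.0098, 0.0627]
tcp_rot: [-0.003, 0.147, 0.989, -0.001]
force: [0.6, 1.1, 0.2]
grip_width: 0.458
gripper_force: 30.0
```

Request:
step_arm(increments=[[20,0,0,35,0,0,0],[20,-10,-30,45,0,0,0],[20,-22,-66,45,0,0,0],[20,-34,-102,45,0,0,0],[20,-46,-138,45,0,0,0],[20,-58,-174,45,0,0,0],[20,-70,-210,45,0,0,0],[20,-82,-246,45,0,0,0]])

```text
t: 13.68
tcp_pos: [0.4673, -0.2376, 0.1098]
tcp_rot: [0.0, 0.147, 0.989, 0.0]
force: [0.4, 0.7, -0.9]
grip_width: 0.455
gripper_force: 30.0
```

Request:
step_arm(increments=[[20,-12,-36,0,0,0,0],[20,-24,-72,0,0,0,0],[20,-30,-88,0,0,0,0],[20,-30,-88,0,0,0,0],[20,-30,-88,0,0,0,0],[20,-30,-88,-30,0,0,0],[20,-30,-88,-60,0,0,0],[20,-30,-88,-75,0,0,0]])

```text
t: 14.35
tcp_pos: [0.4383, -0.3208, 0.0321]
tcp_rot: [-0.001, 0.146, 0.989, 0.001]
force: [-0.6, 0.4, -0.1]
grip_width: 0.461
gripper_force: 30.0
```

```bash
python3 w.py w5
```

```text
14.4 [ 0.4371 -0.32    0.0304]
```

View pics/w5.png

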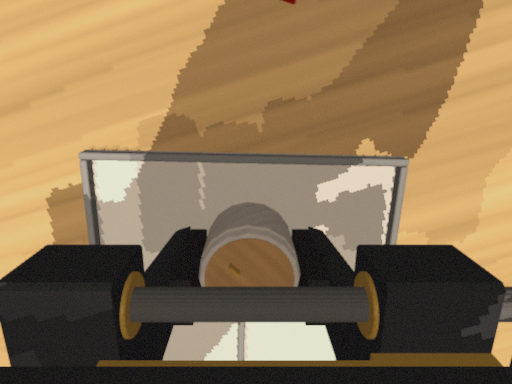

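The broad cap hangs upright, centred along the long bay (bay walls at columns 90 and 400).

Request:
step_arm(increments=[[20,0,0,-8,0,0,0],[20,0,0,-13,0,0,0],[20,0,0,-16,0,0,0],[20,0,0,-18,0,0,0],[20,0,0,-18,0,0,0],[20,0,0,-18,0,0,0]])

```text
t: 14.9
tcp_pos: [0.4386, -0.3244, 0.0172]
tcp_rot: [0.0, 0.147, 0.989, -0.0]
force: [0.1, 0.4, -1.5]
grip_width: 0.457
gripper_force: 30.0
```

Request:
step_arm(increments=[[20,0,0,-2,0,0,0],[20,0,0,-2,0,0,0],[62,0,0,-2,0,0,0],[62,0,0,-2,0,0,0],[62,0,0,-2,0,0,0],[62,0,0,10,0,0,0],[62,0,0,45,0,0,0],[70,0,0,80,0,0,0]])

```text
t: 15.57
tcp_pos: [0.4371, -0.3237, 0.0974]
tcp_rot: [-0.001, 0.148, 0.989, 0.001]
force: [0.4, 0.2, -0.3]
grip_width: 0.756
gripper_force: 0.0
```

Request:
step_arm(increments=[[75,0,30,24,0,0,0],[75,2,70,30,0,0,0],[75,5,110,30,0,0,0],[75,8,150,30,0,0,0],[75,11,190,30,0,0,0],[75,14,230,30,0,0,0],[75,17,270,30,0,0,0],[75,20,300,30,0,0,0]])

```text
t: 16.23
tcp_pos: [0.4581, -0.0207, 0.1276]
tcp_rot: [0.0, 0.146, 0.989, 0.001]
force: [0.5, 0.1, -0.2]
grip_width: 0.85
gripper_force: 0.0
```

Request:
step_arm(increments=[[75,1,12,0,0,0,0],[75,1,12,-35,0,0,0],[75,1,12,-70,0,0,0],[75,1,12,-100,0,0,0],[75,1,12,-111,0,0,0],[75,1,12,-111,0,0,0],[20,1,12,-111,0,0,0],[20,1,12,-111,0,0,0]])

```text
t: 16.9
tcp_pos: [0.4604, -0.0124, 0.0173]
tcp_rot: [0.001, 0.148, 0.989, 0.0]
force: [0.2, 0.2, 0.5]
grip_width: 0.726
gripper_force: 0.0
```

Request:
step_arm(increments=[[20,0,0,0,0,0,0],[20,0,0,0,0,0,0],[20,0,0,0,0,0,0],[20,0,0,0,0,0,0],[20,0,0,0,0,0,0],[20,0,0,0,0,0,0],[20,0,0,0,0,0,0],[20,0,0,20,0,0,0]])

```text
t: 17.57
tcp_pos: [0.4575, -0.0122, 0.0341]
tcp_rot: [-0.002, 0.147, 0.989, -0.0]
force: [0.6, 0.4, -0.3]
grip_width: 0.385
gripper_force: 30.0
```

Request:
step_arm(increments=[[20,0,0,35,0,0,0],[20,0,-5,70,0,0,0],[20,4,-38,80,0,0,0],[20,8,-78,80,0,0,0],[20,13,-118,80,0,0,0],[20,18,-158,80,0,0,0],[20,23,-198,80,0,0,0],[20,28,-238,80,0,0,0]])

```text
t: 18.23
tcp_pos: [0.4869, -0.2519, 0.1157]
tcp_rot: [-0.0, 0.147, 0.989, 0.0]
force: [0.6, 0.6, -1.1]
grip_width: 0.388
gripper_force: 30.0
```

Request:
step_arm(increments=[[20,5,-40,0,0,0,0],[20,10,-80,0,0,0,0],[20,15,-120,0,0,0,0],[20,18,-143,0,0,0,0],[20,18,-143,0,0,0,0],[20,18,-143,0,0,0,0],[20,18,-143,-30,0,0,0],[20,18,-143,-60,0,0,0]])

```text
t: 18.9
tcp_pos: [0.5069, -0.3921, 0.0563]
tcp_rot: [0.002, 0.147, 0.989, -0.0]
force: [0.5, 0.9, -0.7]
grip_width: 0.389
gripper_force: 30.0
```

```bash
python3 w.py w6
```

```text
18.95 [ 0.5032 -0.3884  0.0493]
```

View pics/w6.png

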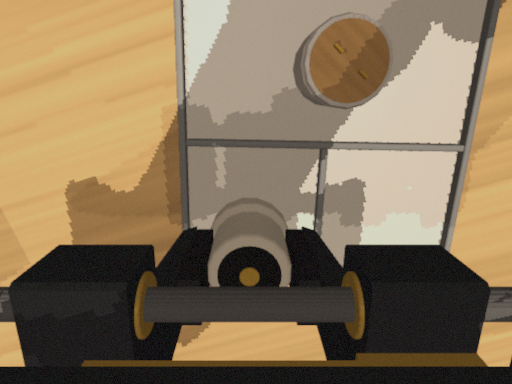

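The lamp holder hangs over the left small bay (walls at columns 185 and 320); the broad cap stands in the long bay at (347,60).

Request:
step_arm(increments=[[20,0,0,-15,0,0,0],[20,0,0,-25,0,0,0],[20,0,0,-30,0,0,0],[20,0,0,-33,0,0,0],[20,0,0,-33,0,0,0],[20,0,0,-33,0,0,0]])

```text
t: 19.45
tcp_pos: [0.5057, -0.3936, 0.0235]
tcp_rot: [0.001, 0.147, 0.989, -0.0]
force: [0.6, -0.4, -0.6]
grip_width: 0.386
gripper_force: 30.0
```

Request:
step_arm(increments=[[20,0,0,-2.5,0,0,0],[20,0,0,-2.5,0,0,0],[58,0,0,-2.5,0,0,0],[58,0,0,-2.5,0,0,0],[58,0,0,-2.5,0,0,0],[58,0,0,10,0,0,0],[58,0,0,45,0,0,0],[65,0,0,80,0,0,0]])

```text
t: 20.12
tcp_pos: [0.5042, -0.3926, 0.1032]
tcp_rot: [-0.001, 0.147, 0.989, 0.001]
force: [0.7, -1.0, -0.2]
grip_width: 0.714
gripper_force: 0.0
```

Request:
step_arm(increments=[[75,-3,30,20,0,0,0],[75,-7,70,25,0,0,0],[75,-11,110,25,0,0,0],[75,-15,150,25,0,0,0],[75,-19,190,25,0,0,0],[75,-24,230,25,0,0,0],[75,-29,270,25,0,0,0],[75,-34,308,25,0,0,0]])

```text
t: 20.78
tcp_pos: [0.471, -0.0831, 0.1287]
tcp_rot: [0.001, 0.147, 0.989, 0.0]
force: [0.8, 0.8, 0.4]
grip_width: 0.85
gripper_force: 0.0
```

Request:
step_arm(increments=[[75,-5,40,0,0,0,0],[75,-10,80,0,0,0,0],[75,-15,120,0,0,0,0],[75,-20,160,0,0,0,0],[75,-24,190,0,0,0,0],[75,-24,193,0,0,0,0],[75,-24,193,0,0,0,0],[75,-24,193,0,0,0,0]])

```text
t: 21.45
tcp_pos: [0.4476, 0.107, 0.1283]
tcp_rot: [0.0, 0.148, 0.989, -0.0]
force: [0.2, -0.6, -0.0]
grip_width: 0.848
gripper_force: 0.0
```

Request:
step_arm(increments=[[75,0,2,-35,0,0,0],[75,0,2,-70,0,0,0],[75,0,2,-103,0,0,0],[75,0,2,-116,0,0,0],[75,0,2,-116,0,0,0],[20,0,2,-116,0,0,0],[20,0,2,-116,0,0,0],[20,0,2,-116,0,0,0]])

```text
t: 22.12
tcp_pos: [0.4485, 0.1094, 0.0131]
tcp_rot: [0.001, 0.148, 0.989, 0.0]
force: [0.3, 0.0, 1.1]
grip_width: 0.648
gripper_force: 0.0
```

Request:
step_arm(increments=[[20,0,0,0,0,0,0],[20,0,0,0,0,0,0],[20,0,0,0,0,0,0],[20,0,0,0,0,0,0],[20,0,0,0,0,0,0],[20,0,0,0,0,0,0],[20,0,0,20,0,0,0],[20,0,0,55,0,0,0]])

```text
t: 22.78
tcp_pos: [0.4449, 0.1091, 0.0652]
tcp_rot: [-0.003, 0.147, 0.989, -0.001]
force: [0.3, 0.8, -0.7]
grip_width: 0.394
gripper_force: 30.0
```

Request:
step_arm(increments=[[20,0,0,35,0,0,0],[20,5,-30,50,0,0,0],[20,13,-69,50,0,0,0],[20,21,-108,50,0,0,0],[20,29,-147,50,0,0,0],[20,37,-186,50,0,0,0],[20,45,-225,50,0,0,0],[20,53,-264,50,0,0,0]])

```text
t: 23.45
tcp_pos: [0.5, -0.1559, 0.1167]
tcp_rot: [-0.0, 0.147, 0.989, 0.0]
force: [1.3, 0.1, -1.6]
grip_width: 0.401
gripper_force: 30.0
```

Request:
step_arm(increments=[[20,8,-39,0,0,0,0],[20,16,-78,0,0,0,0],[20,24,-117,0,0,0,0],[20,30,-156,0,0,0,0],[20,30,-157,0,0,0,0],[20,30,-157,-30,0,0,0],[20,30,-157,-60,0,0,0],[20,30,-157,-80,0,0,0]])

```text
t: 24.12
tcp_pos: [0.529, -0.3102, 0.0342]
tcp_rot: [-0.001, 0.147, 0.989, 0.001]
force: [-0.7, 0.5, -1.6]
grip_width: 0.399
gripper_force: 30.0
```

```bash
python3 w.py w7
```

```text
24.1667 [ 0.5271 -0.3088  0.031 ]
```

View pics/w7.png

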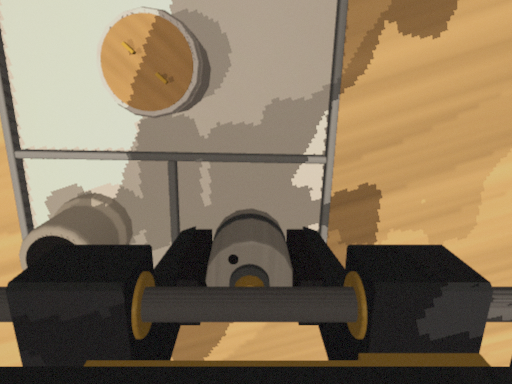

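The motor hangs upright over the right small bay (walls at columns 172 and 325). The lamp holder stands at (75,240) and the broad cap at (150,62).

Request:
step_arm(increments=[[20,0,0,-8,0,0,0],[20,0,0,-14,0,0,0],[20,0,0,-17,0,0,0],[20,0,0,-19,0,0,0],[20,0,0,-19,0,0,0],[20,0,0,-19,0,0,0]])

```text
t: 24.67
tcp_pos: [0.5307, -0.3114, 0.0185]
tcp_rot: [0.001, 0.147, 0.989, -0.0]
force: [-0.0, -0.2, -1.7]
grip_width: 0.396
gripper_force: 30.0
```

Release, rise and withdraw, then check from above.

Request:
step_arm(increments=[[20,0,0,-2,0,0,0],[20,0,0,-2,0,0,0],[55,0,0,-2,0,0,0],[55,0,0,-2,0,0,0],[55,0,0,-2,0,0,0],[55,0,0,15,0,0,0],[55,0,0,50,0,0,0],[55,0,0,85,0,0,0]])

```text
t: 25.33
tcp_pos: [0.529, -0.3106, 0.1025]
tcp_rot: [-0.002, 0.147, 0.989, 0.0]
force: [1.1, -0.4, 0.3]
grip_width: 0.624
gripper_force: 0.0
```

Request:
step_arm(increments=[[55,0,0,40,0,0,0],[55,-10,30,65,0,0,0],[55,-20,65,85,0,0,0],[55,-30,100,105,0,0,0],[55,-40,135,120,0,0,0],[55,-40,170,120,0,0,0],[55,-40,205,120,0,0,0],[55,-40,240,120,0,0,0]])

```text
t: 26.0
tcp_pos: [0.4899, -0.0696, 0.2233]
tcp_rot: [0.001, 0.147, 0.989, 0.0]
force: [1.6, 0.4, -0.2]
grip_width: 0.627
gripper_force: 0.0
```

Request:
step_arm(increments=[[55,0,40,0,0,0,0],[55,0,60,0,0,0,0],[55,0,60,0,0,0,0],[55,0,60,0,0,0,0],[55,0,60,0,0,0,0],[55,0,60,0,0,0,0]])

```text
t: 26.5
tcp_pos: [0.4901, -0.0129, 0.2228]
tcp_rot: [0.0, 0.149, 0.989, -0.0]
force: [-0.6, 0.1, -0.7]
grip_width: 0.625
gripper_force: 0.0
```

```bash
python3 - <<'E'
from h import *
f=grab_frame('top')
a=cv2.resize(f[140:225,110:195],None,fx=4.7,fy=4.7); b=cv2.resize(f[140:225,325:410],None,fx=4.7,fy=4.7)
save('t9',np.hstack([a,b])); save('s9',grab_frame('scene')); print(env.state()['t'])
E
```

```text
26.6
```

View pics/t9.png

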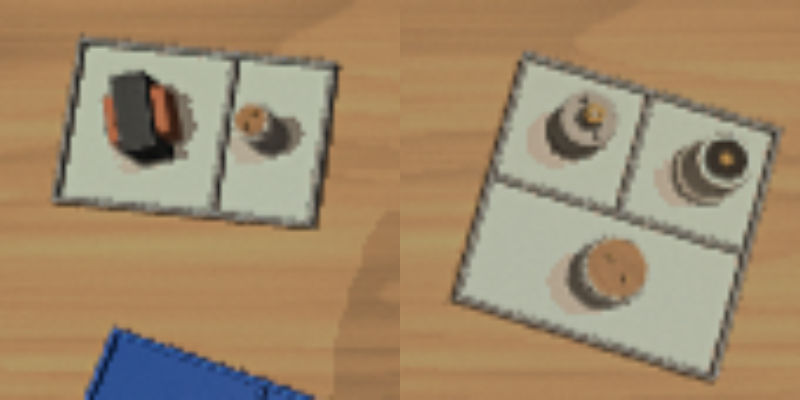

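View pics/s9.png

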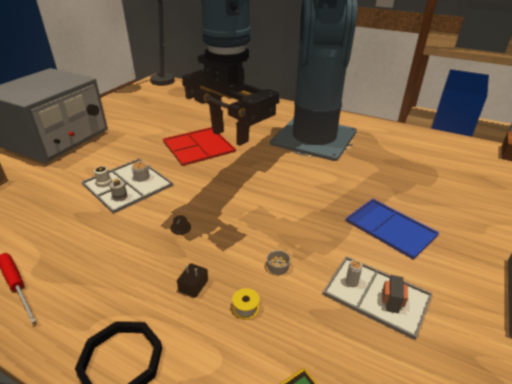

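All five parts stand upright in their bays: transformer (140,115) and slim cap (255,120) in the two-bay tray; motor, lamp holder and broad cap in the three-bay tray. The adapter and knob are untouched.

```bash
python3 -c "
from plant import env
print(env.finish_job())"
```

```text
the job is handed in; nothing more can be done
None
```

I handed the job in at about 27 s: all five parts stand upright in their assigned bays, placed in the order asked, and the plug adapter and control knob are still in the stock.

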